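Grade the capacitor bank for a sloping cover

ROBOT

A 6-joint arm with a two-finger parallel gripper is mounted at the origin on the work surface. World frame = base frame: x ahead of the robot, y to its left, z up, the work surface at z = 0. Lengths are in mm, angles in rad, forces in N, time in s.
With the tool pointing down it reaches from about 300 to 775 mm from the base axis. Payload 14.6 kg.
Tool frame: the origin (TCP) lies on the centre line of the jaws, within the pads' length; the fingertips stand 19 mm ahead of it and the grasp point (between the pads) is the TCP (bot.tip_reach is the distance from the TCP to the fingertips, in mm); z points along the fingers, y is the line along which they close (so a half turn about z gives the same grasp; the last joint's range is limited). The gripper opens to 85 mm and grips with 20 to 120 N. Pads are 22 mm wide; open, the fingers measure 114 mm over their backs; the gripper's body (76 mm by 85 mm) begins 54 mm behind the grasp point. The pads swing forward as they close: fully open they stand 13 mm farther back than shut.
Start: joints at [-1.204, 0.3, 1.521, -0, 1.321, -0.067], TCP at [231.169, -499.05, 250.281] pointing down, gripper open.
Joint ranges: [-3.03, 3.03], [-0.79, 2.21], [0.23, 2.52], [-1.04, 4.18], [0, 3.07], [-2.55, 2.55]. Speed limits (rad/s): [2.22, 2.22, 2.57, 3.14, 3.14, 3.14].

INTERFACE

Orientations are given as a unit quaternion [w, x, y, z].
In Python, from rig import bot gives the robot as it stands. Calls block until the motion is done:
- bot.move_to(position, orientation): joint-space move of the TCP to a pose.
- bot.servo_line(position, attitude=None, speed=150, until_force=None): straight line of the TCP; attitude=None keeps the orientation; speed is the mean speed in mm/s. With until_force (N) it stops when the force on the tool has changed by that much, and returns True; else False.
- bot.move_joints(angles): joint-space move.
- bot.move_gripper(opening, grip_force=None): finger opening in mm; grip_force is the grip in N (None keeps the last); returns when the fingers have stopped.
- bot.dwell(seconds).
- bot.ik(position, orientation): joint angles nearest the present ones, or None.
- bot.read_state(): the state.
- bot.read_camera(name): name is "scene" or "top" or "wrist"; returns a dict with "image" (400x640x3 uint8, blue, green, red), "depth" (400x640 float32, mm along the optical axis (not along the pixel's ray), 0 where there is no reading), "fovy" (degrees; the focal length in pixels is half the picture's height over the tangent of half this angle, whatever the lens; pixels are square), "cx", "cy" (the principal point, pixels), "eye" and "attitude" of the camera in the world; the wrist camera has in their place "mount" (4x4, takes a point from camera to tool coordinates, whose origin is the TCP and whose axes are the flange's). Camera axes: x right, y down, z forward; pixel columns grow to the right and rows downward; lengths in mm; the calibration is good to about 2 mm. The wrist camera is an equidistant fisheye: a pixel r from the principal point sees the ray r / f radians off the axis. A picture is of the moment at which its call begins: read the wrist's pose just before it.
A pose or a line that the arm cannot do raises bot.MotionError and nothing moves.
- bot.finish_job(): hands the job in; it is judged then, once.
The state is a dict: "clock": time; "joint_positions": joint angles; "qvel": joint speeds; "effort": joint torques, N m; "ee_pos": TCP position; "tool_rot": TCP orientation; "ft_force": force on the tool from outside, world axes, zero at the start; "moment": the same for the moment, N m; "grip_width": finger opening in mm; "grip_force": force on a finger pad.
Only numpy, scipy, OpenCV 4.12 (cv2) and the standard library are available. Lean on these libraries where they do the work, as an engineer would, in place of code of your own. Each camera call takes 0.05 s, during which the arm holds its last target. There are 200 camera calls.

TASK

Line the four capacitors up on the mounting rail so that the sloping cover will fit: one standing upright in the middle of each round grey seat, in order of height, the tallest next to the tall brass pillar and the shortest next to the short one. Set them down rather than dropping them, knock none of them over, and leave the little flux bottle standing where it is.

Things in the scene. Friction and masses are not known exactly. Their poses are not given: they have to be found in the camera images.
- cap_35: loose capacitor: upright round can, black sleeve with grey stripe down its side, bare aluminium top with a cross; 45 mm diameter, 35 mm high, 40 to 200 g. Origin: centre of its underside, z up its axis. Starts upright on the bench.
- cap_50: loose capacitor: upright round can, black sleeve with grey stripe down its side, bare aluminium top with a cross; 35 mm diameter, 50 mm high, 40 to 200 g. Origin: centre of its underside, z up its axis. Starts upright on the bench.
- cap_65: loose capacitor: upright round can, black sleeve with grey stripe down its side, bare aluminium top with a cross; 50 mm diameter, 65 mm high, 40 to 200 g. Origin: centre of its underside, z up its axis. Starts upright on the bench.
- cap_85: loose capacitor: upright round can, black sleeve with grey stripe down its side, bare aluminium top with a cross; 40 mm diameter, 85 mm high, 40 to 200 g. Origin: centre of its underside, z up its axis. Starts upright on the bench.
- seat_a: fixed dark grey plastic disc, 58 mm diameter, 4 mm thick, one of four seats 72 mm apart in a straight row along an aluminium rail (70 mm wide, 370 mm long, 10 mm high, flat on the bench): end seat, at the rail's -y side (the rail turned at most 0.2 rad). Origin: centre of its underside on the rail's top face; the seat's upper face is 4 mm above the origin, 14 mm above the bench. Its y axis runs along the row from seat_a to seat_d, x across the rail.
- seat_b: fixed dark grey plastic disc, 58 mm diameter, 4 mm thick, one of four seats 72 mm apart in a straight row along an aluminium rail (70 mm wide, 370 mm long, 10 mm high, flat on the bench): second seat, between seat_a and seat_c. Origin: centre of its underside on the rail's top face; the seat's upper face is 4 mm above the origin, 14 mm above the bench. Its y axis runs along the row from seat_a to seat_d, x across the rail.
- seat_c: fixed dark grey plastic disc, 58 mm diameter, 4 mm thick, one of four seats 72 mm apart in a straight row along an aluminium rail (70 mm wide, 370 mm long, 10 mm high, flat on the bench): third seat, between seat_b and seat_d. Origin: centre of its underside on the rail's top face; the seat's upper face is 4 mm above the origin, 14 mm above the bench. Its y axis runs along the row from seat_a to seat_d, x across the rail.
- seat_d: fixed dark grey plastic disc, 58 mm diameter, 4 mm thick, one of four seats 72 mm apart in a straight row along an aluminium rail (70 mm wide, 370 mm long, 10 mm high, flat on the bench): end seat, at the rail's +y side. Origin: centre of its underside on the rail's top face; the seat's upper face is 4 mm above the origin, 14 mm above the bench. Its y axis runs along the row from seat_a to seat_d, x across the rail.
- tall_pillar: fixed brass pillar of 14 mm diameter and 90 mm high, standing on the rail at one end of the row, 57 mm beyond the centre of the end seat (either seat_a or seat_d); a like pillar only 40 mm high stands at the other end. Origin: centre of its foot, on the rail's top face, 10 mm above the bench.
- flux_bottle: loose small white bottle with red cap, bystander, 32 mm diameter, 55 mm high, upright on the bench among the capacitors. Origin: centre of its underside.
Mind the look-alikes: they are no part of the job. Leave any brown or pink look-alike of the cap_35 alone.

How it is judged (in metres and radians):
At the end, for the whole second after the job is handed in: From the tall pillar on, the 85, 65, 50 and 35 mm capacitors stand on the seats in that order, each within 12 mm of its seat's centre, upright within 0.1 rad, down within 5 mm, released and at rest; the flux bottle stands within 0.2 rad of upright and 30 mm of its start (((horizontal distance between tall_pillar and seat_d below 0.09 m and horizontal distance between cap_35 and seat_a below 0.012 m and horizontal distance between cap_50 and seat_b below 0.012 m and horizontal distance between cap_65 and seat_c below 0.012 m and horizontal distance between cap_85 and seat_d below 0.012 m) or (horizontal distance between tall_pillar and seat_a below 0.09 m and horizontal distance between cap_85 and seat_a below 0.012 m and horizontal distance between cap_65 and seat_b below 0.012 m and horizontal distance between cap_50 and seat_c below 0.012 m and horizontal distance between cap_35 and seat_d below 0.012 m)) and height (world z) of cap_35 between 0.009 and 0.019 m and angle between each of cap_35, cap_50, cap_65, cap_85's own z axis and vertical below 0.1 rad and linear speed of each of cap_35, cap_50, cap_65, cap_85 below 0.02 m/s and angular speed of each of cap_35, cap_50, cap_65, cap_85 below 0.2 rad/s and contact force between each of cap_35, cap_50, cap_65, cap_85 and the fingers below 0.05 N and height (world z) of cap_50 between 0.009 and 0.019 m and height (world z) of cap_65 between 0.009 and 0.019 m and height (world z) of cap_85 between 0.009 and 0.019 m and distance of flux_bottle from where it was at the start of the episode below 0.03 m and angle between flux_bottle's own z axis and vertical below 0.2 rad); the robot touches nothing.
It fails at once if a capacitor is knocked over (angle between any of cap_35, cap_50, cap_65, cap_85's own z axis and vertical above 0.8 rad).
It fails at once if the flux bottle is knocked over (angle between flux_bottle's own z axis and vertical above 0.6 rad).
It fails at once if a capacitor is dropped or slammed onto the rail (faster than 0.6 m/s within 25 mm of its seat) ((height (world z) of cap_35 below 0.039 m and linear speed of cap_35 above 0.6 m/s and (horizontal distance between cap_35 and seat_a below 0.04 m or horizontal distance between cap_35 and seat_b below 0.04 m or horizontal distance between cap_35 and seat_c below 0.04 m or horizontal distance between cap_35 and seat_d below 0.04 m)) or (height (world z) of cap_50 below 0.039 m and linear speed of cap_50 above 0.6 m/s and (horizontal distance between cap_50 and seat_a below 0.04 m or horizontal distance between cap_50 and seat_b below 0.04 m or horizontal distance between cap_50 and seat_c below 0.04 m or horizontal distance between cap_50 and seat_d below 0.04 m)) or (height (world z) of cap_65 below 0.039 m and linear speed of cap_65 above 0.6 m/s and (horizontal distance between cap_65 and seat_a below 0.04 m or horizontal distance between cap_65 and seat_b below 0.04 m or horizontal distance between cap_65 and seat_c below 0.04 m or horizontal distance between cap_65 and seat_d below 0.04 m)) or (height (world z) of cap_85 below 0.039 m and linear speed of cap_85 above 0.6 m/s and (horizontal distance between cap_85 and seat_a below 0.04 m or horizontal distance between cap_85 and seat_b below 0.04 m or horizontal distance between cap_85 and seat_c below 0.04 m or horizontal distance between cap_85 and seat_d below 0.04 m))).
It also fails if it takes over 112 s, if anything falls off the work surface, if the arm or the gripper's body presses on something with over 40 N, if the wrist force passes 120 N, or if a joint passes its speed limit or range.

## Working session

There is one attempt and no reset: what is moved stays moved. The work goes in short steps, each a Python script; the robot and the scene stay as the last script left them, time stands still between calls to the robot, and variables do not carry over. Pictures are saved under pics/ and viewed, at most 14 in all, crops included, and the job is handed in when it is done.

```bash
mkdir -p pics; ls; python3 - <<'E'
from rig import bot
import cv2,numpy as np
for n in("top","scene"):
    c=bot.read_camera(n); cv2.imwrite(f"pics/{n}0.png",c["image"]); np.save(f"{n}0.npy",c,allow_pickle=True)
    print(n,{k:v for k,v in c.items() if k not in("image","depth")},(c["depth"]>0).mean())
E
```

```text
pics
top {'fovy': 50.32526933750852, 'cx': 315.0701469950828, 'cy': 201.62770512186154, 'eye': array([390.91654322, -10.71421276, 890.21011504]), 'attitude': array([-0.05500604,  0.70658877, -0.70449294,  0.03736756])} 0.996140625
scene {'fovy': 42.04174925298421, 'cx': 314.7194473414331, 'cy': 195.77096809388627, 'eye': array([1125.84537371, -162.67791399,  806.00721728]), 'attitude': array([-0.27182002,  0.7395552 ,  0.58084308, -0.20443412])} 0.99630078125
```

View pics/top0.png

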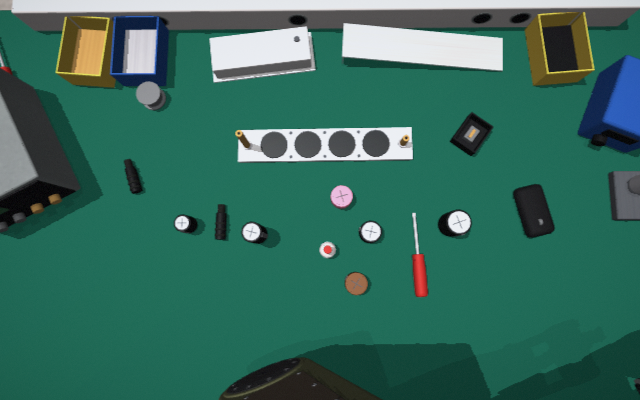

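View pics/scene0.png

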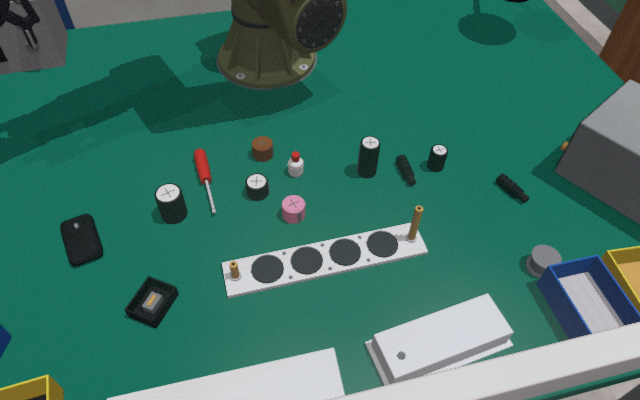

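```bash
cat > h.py <<'E'
import numpy as np,cv2
from scipy.spatial.transform import Rotation as R
def rot(q): return R.from_quat([q[1],q[2],q[3],q[0]])
def cast(c,uv,z):
    f=200/np.tan(np.radians(c["fovy"])/2)
    d=rot(c["attitude"]).apply([(uv[0]-c["cx"])/f,(uv[1]-c["cy"])/f,1]); e=np.array(c["eye"])
    return e+d*(z-e[2])/d[2]
def blobs(mask,lo=60,hi=3000):
    n,l,s,ce=cv2.connectedComponentsWithStats(mask.astype(np.uint8))
    return [(ce[i],s[i]) for i in range(1,n) if lo<s[i][4]<hi]
def near(c,mask,uv,r=20):   # centre of the enclosing circle of the blob by a pixel
    m=np.zeros(mask.shape,np.uint8); cv2.circle(m,uv,r,1,-1); m&=mask.astype(np.uint8)
    m=cv2.morphologyEx(m,cv2.MORPH_CLOSE,np.ones((5,5),np.uint8))
    k=max(cv2.findContours(m,cv2.RETR_EXTERNAL,cv2.CHAIN_APPROX_NONE)[0],key=cv2.contourArea)
    return cv2.minEnclosingCircle(k)
E
python3 - <<'E'
from h import *
P={"top":{50:(182,223),85:(252,232),35:(371,232),65:(458,222)},"scene":{50:(439,151),85:(370,142),35:(257,181),65:(169,190)}}
S={"top":[(274,144),(308,144),(342,143),(376,143)],"scene":[(382,244),(345,252),(306,260),(267,269)]}
T={"top":((239,133),(404,139),(327,250)),"scene":((418,209),(234,264),(295,157))}
for n in P:
    c=np.load(n+"0.npy",allow_pickle=True).item(); f=200/np.tan(np.radians(c["fovy"])/2)
    g=c["image"].min(2); 
    for h,uv in P[n].items():
        (x,r)=near(c,g>110,uv,18); print(n,h,np.round(cast(c,x,h)[:2],1),"diam",round(2*r*c["depth"][int(x[1]),int(x[0])]/f,1), "px",np.round(x,1))
    mx=c["image"].max(2)
    for uv in S[n]:
        (x,r)=near(c,mx<100,uv,18); print(n,"seat",np.round(cast(c,x,14)[:2],1),np.round(r,1))
    for uv,z in zip(T[n],(100,50,55)): print(n,"pillars/bottle",np.round(cast(c,uv,z)[:2],1))
E
```

```text
top 50 [459.  276.8] diam 29.4 px [181.5 222.5]
top 85 [440.1 131.6] diam 33.8 px [250.7 231.2]
top 35 [ 444.1 -100.7] diam 39.1 px [370.7 231. ]
top 65 [ 460.3 -267. ] diam 44.1 px [458.8 221.9]
top seat [622.7 101.1] 15.0
top seat [627.9  20.6] 16.8
top seat [624.5 -42.7] 15.0
top seat [ 625.3 -115.9] 15.3
top pillars/bottle [627.6 156.1]
top pillars/bottle [ 629.2 -168.5]
top pillars/bottle [405.7 -13.3]
scene 50 [455.8 278.5] diam 27.8 px [439.5 149. ]
scene 85 [437.2 131.6] diam 32.2 px [370.1 142. ]
scene 35 [ 441.1 -100.8] diam 36.7 px [256.  180.5]
scene 65 [ 459.3 -267.6] diam 44.4 px [167.5 192.5]
scene seat [628.6  99.9] 15.2
scene seat [631.5  27.1] 15.2
scene seat [631.9 -44.4] 15.4
scene seat [ 633.4 -115.7] 15.8
scene pillars/bottle [628.4 155.6]
scene pillars/bottle [ 632.6 -170.8]
scene pillars/bottle [414.9 -15.9]
```

```bash
cat > pp.py <<'E'
from h import *
from rig import bot
CAP={85:(438.6,131.6),65:(459.8,-267.3),50:(457.4,277.6),35:(442.6,-100.8)}
SEAT={85:(627,100.5),65:(628,28.5),50:(628.5,-43.5),35:(629,-115.5)}
G={85:55,65:42,50:32,35:26}
def quat(s):
    q=R.from_matrix(np.array([[0,s,0],[s,0,0],[0,0,-1]]).T).as_quat(); return [q[3],*q[:3]]
def q_ok(*ps):
    qs=[quat(s) for s in(1,-1)]; j=bot.read_state()["joint_positions"]
    ok=[(np.abs(np.subtract(bot.ik(p,q),j)).max(),i) for i,q in enumerate(qs) for p in ps[:1] if all(bot.ik(p,q) is not None for p in ps)]
    return qs[min(ok)[1]]
def pick_place(h):
    (x,y),(X,Y),g=CAP[h],SEAT[h],G[h]; hi=g+125
    q=q_ok((x,y,hi),(x,y,g),(X,Y,hi),(X,Y,g+14))
    bot.move_gripper(85,40)
    bot.move_to([x,y,max(hi,170)],q)
    hit=bot.servo_line([x,y,g],speed=150,until_force=15)
    bot.move_gripper(max(0,{85:40,65:50,50:35,35:45}[h]-8),40)
    s=bot.read_state(); print(h,"hit",hit,"width",s["grip_width"],"F",s["grip_force"],"z",s["ee_pos"][2])
    bot.servo_line([x,y,hi],speed=150)
    bot.servo_line([X,Y,hi],speed=200)
    print(" held",bot.read_state()["grip_width"])
    bot.servo_line([X,Y,g+14+8],speed=150)
    t=bot.servo_line([X,Y,g+14-2],speed=25,until_force=4)
    s=bot.read_state(); print(" touch",t,np.round(s["ee_pos"],1),"target",g+14)
    bot.move_gripper(85)
    bot.servo_line([X,Y,hi+20],speed=150)
    print(" t",bot.read_state()["clock"])
E
python3 - <<'E'
from pp import *
pick_place(85)
bot.servo_line([540,100,210])
for n in("top","scene"):
    c=bot.read_camera(n); np.save(n+"1.npy",c,allow_pickle=True); cv2.imwrite(f"pics/{n}1.png",c["image"])
E
```

```text
85 hit False width 39.01737974409893 F 39.66064453125 z 55.480808298266886
 held 39.03592726886206
 touch True [627.4 100.6  69.2] target 69
 t 9.0
```

View pics/scene1.png

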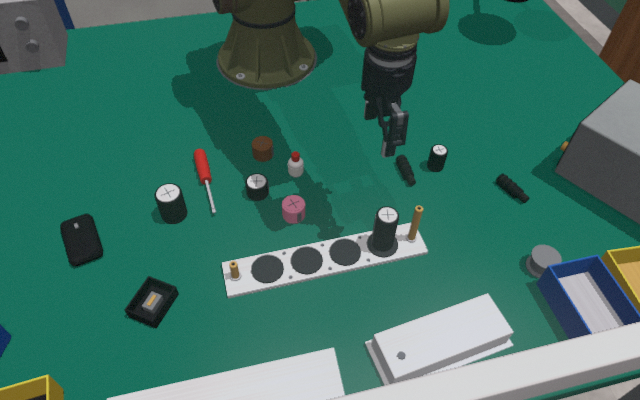

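The 85 mm cap stands at about (386,215–245) on the seat by the tall pillar. I'll compare its centre with the seat's in the same views, so the calibration bias cancels.

```bash
python3 - <<'E'
from h import *
for n,uv in(("scene",(387,215)),("top",(270,125))):
    c=np.load(n+"1.npy",allow_pickle=True).item(); g=c["image"].min(2)
    try:
        x,r=near(c,g>110,uv,14); print(n,np.round(x,1),r,np.round(cast(c,x,99),1))
    except Exception as e: print(n,e)
c=np.load("top1.npy",allow_pickle=True).item();im=c["image"][90:200,210:430]
cv2.imwrite("pics/topc.png",cv2.resize(im,None,fx=3.5,fy=3.5,interpolation=cv2.INTER_CUBIC))
E
```

```text
scene [387.5 214. ] 9.708344459533691 [625.8 100.7  99. ]
top [283.  129.5] 0.5001000165939331 [634.6  71.6  99. ]
```

View pics/topc.png

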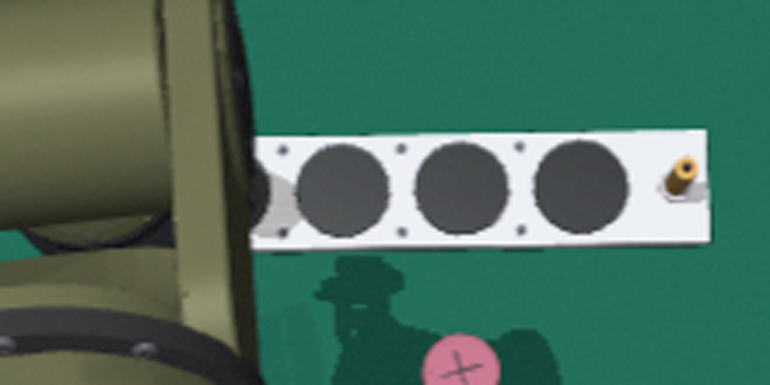

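The crop shows the other three seats free; the arm hides the fourth. The cap is within about 3 mm of its seat's centre, so I'll carry on with the rest.

```bash
python3 - <<'E'
from pp import *
for h in(65,50,35):
    SEAT[h]=(SEAT[h][0]+1,SEAT[h][1]); pick_place(h)
    if bot.read_state()["grip_width"]<70: break
bot.servo_line([480,-280,230],speed=200)
for n in("top","scene"):
    c=bot.read_camera(n); np.save(n+"2.npy",c,allow_pickle=True); cv2.imwrite(f"pics/{n}2.png",c["image"])
E
```

```text
65 hit False width 49.126176054053985 F 41.02360010147095 z 42.72187877843162
 held 49.20699170839411
 touch True [629.3  28.5  56.4] target 56
 t 18.3917
50 hit False width 33.9790182061592 F 39.69981014728546 z 32.43885199096577
 held 33.936618924522335
 touch True [629.9 -43.5  46.1] target 46
 t 27.0917
35 hit False width 44.22158839492961 F 39.83966588973999 z 26.59918048066105
 held 43.78508455645602
 touch True [ 630.5 -115.6   40.6] target 40
 t 34.4583
```

View pics/scene2.png

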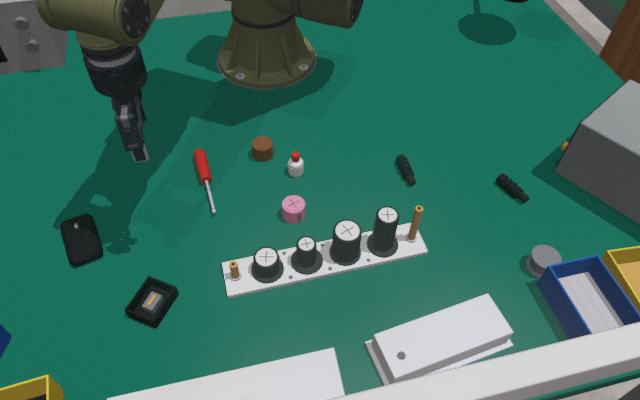

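View pics/top2.png

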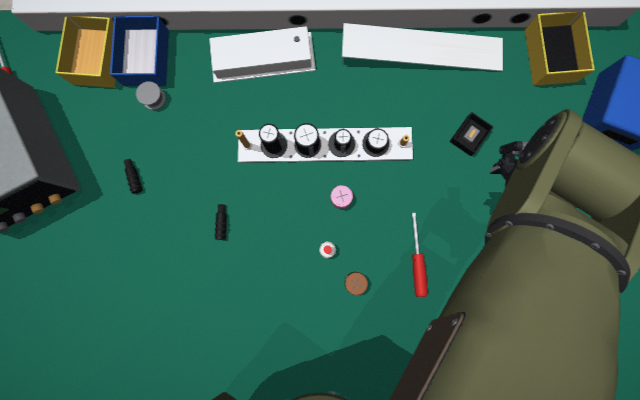

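All four stand on their seats in order (scene pixels 386, 346, 306 and 266), and the bottle hasn't moved from (295,163). Next I'll check the centring numerically.

```bash
python3 - <<'E'
from h import *
hs=(85,65,50,35)
Q={"scene":[(387,215),(347,229),(306,244),(265,257)],"top":[(270,133),(306,133),(343,136),(377,138)]}
S={"scene":[(628.6,99.9),(631.5,27.1),(631.9,-44.4),(633.4,-115.7)],"top":[(622.7,101.1),(623.6,29.2),(624.5,-42.7),(625.3,-115.9)]}
for n in Q:
    c=np.load(n+"2.npy",allow_pickle=True).item(); im=c["image"].astype(int)
    f=200/np.tan(np.radians(c["fovy"])/2)
    for h,uv,s in zip(hs,Q[n],S[n]):
        d={85:40,65:50,50:35,35:45}[h]; rr=int(d/2*f/c["depth"][uv[1],uv[0]])+1
        x,r=near(c,im.min(2)>110,uv,rr); print(n,h,np.round(x,1),round(r,1),"off",np.round(cast(c,x,h+14)[:2]-s,1))
E
```

```text
scene 85 [387.5 214. ] 9.7 off [-2.8  0.8]
scene 65 [348.1 230.7] 13.3 off [-1.1  2.9]
scene 50 [306.5 246. ] 10.7 off [ 2.8 -0.3]
scene 35 [265. 257.] 14.0 off [-3.1 -1.3]
top 85 [270.3 133. ] 10.7 off [ 5.1 -5.1]
top 65 [306. 133.] 13.0 off [10.  -0.9]
top 50 [343.  134.8] 8.5 off [ 9.7 -2.3]
top 35 [377.8 135.8] 11.4 off [11.  -0.1]
```

The top view disagrees, probably because the white rail gets into the mask. I'll zoom in.

```bash
python3 - <<'E'
from h import *
c=np.load("top2.npy",allow_pickle=True).item();im=c["image"][115:170,230:420]
cv2.imwrite("pics/topd.png",cv2.resize(im,None,fx=4.2,fy=4.2,interpolation=cv2.INTER_CUBIC))
E
```

```text
(no output)
```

View pics/topd.png

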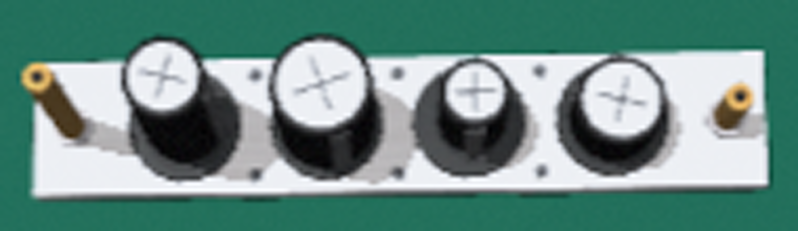

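The cross centres in this crop are at (162,76), (321,83), (475,91) and (622,99).

```bash
python3 - <<'E'
from h import *
c=np.load("top2.npy",allow_pickle=True).item()
for h,p,s in zip((85,65,50,35),[(162,76),(321,83),(475,91),(622,99)],[(622.7,101.1),(623.6,29.2),(624.5,-42.7),(625.3,-115.9)]):
    uv=(230+(p[0]+.5)/4.2-.5,115+(p[1]+.5)/4.2-.5); print(h,np.round(cast(c,uv,h+14)[:2]-s,1))
c=np.load("scene2.npy",allow_pickle=True).item();im=c["image"][195:285,240:410]
cv2.imwrite("pics/scd.png",cv2.resize(im,None,fx=4.5,fy=4.5,interpolation=cv2.INTER_CUBIC))
E
```

```text
85 [ 5.7 -1.1]
65 [ 7.2 -1. ]
50 [ 6.6 -1.7]
35 [6.  0.1]
```

View pics/scd.png

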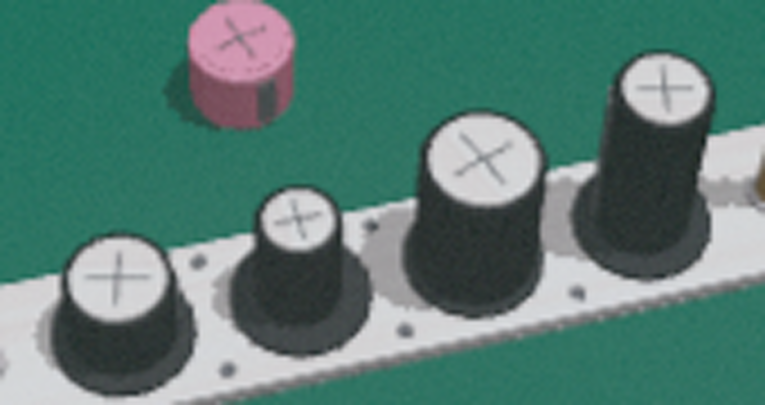

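Worst-case offset in either view is about 7 mm, against the 12 mm allowed, and the two views bracket zero in x. I'm handing it in.

```bash
python3 -c "
from rig import bot
print(bot.finish_job())"
```

```text
the job is handed in; nothing more can be done
None
```

The job is handed in, with no verdict returned. All four capacitors stand upright on their seats in height order, the 85 mm one by the tall pillar, each within about 7 mm of its seat's centre by the cameras (12 mm allowed). The flux bottle is standing where it was.

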